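# Raise the inspection camera one turn and slide the board under it

### The job

The next board has tall capacitors that would strike the ring light of the inspection camera, so the camera must first go up by exactly one turn of its screw: push the hand wheel on top of the camera column round by its upright handle, clockwise seen from above, through one full turn and stop with the handle back where it started. Then push the board carrier along its guide rails until it is fully home against the end stop, so that the board lies under the camera. Only push, with the fingers: do not lift the carrier, let nothing strike the camera, and leave the other things on the bench where they are.

Things in the scene. Friction and masses are not known exactly. Their poses are not given: they have to be found in the camera images.
- stand: the camera stand, fixed: aluminium base plate (x -75 to 165, y -285 to 135, 12 mm thick) with a column (x 82 to 152, 78 mm wide, top at z 215) that carries the hand wheel. Origin on the table under the lens axis; x points from the lens to the column (the wheel axis is at x 110), y along the rails to the end stop, z up
- end_stop (a point): middle of the face of the carrier's end stop (16 mm high), at x 0, y 90, z 20 mm in the stand's frame. Two straight guide rails lead to it along the stand's y, from y -275 to 110 mm: each 10 mm wide, tops 22 mm above the table, 103 mm apart inside, centred on x 0
- crank_wheel (a joint): angle of the hand wheel (rad); it grows as the wheel turns clockwise seen from above, 6.283 per turn, which raises the camera by 10 mm. At 0 the handle lies on the stand's -x side of the wheel axis; it starts within 1.6 rad of that, either way. The wheel stays where it is left and takes 2 to 4 N at the handle to move
- wheel_centre (a point): point on the vertical axis of the hand wheel, level with the rim's upper face, 241 mm above the table. A plain metal wheel, 125 mm across, with three spokes and a 12 mm thick rim; its hub, 34 mm across, ends 245 mm above the table
- wheel_handle (a point): middle of the upright handle on the wheel's rim, 55 mm from the wheel axis and 270 mm above the table. A black round grip that spins on its pin, 22 mm across at its thickest, standing from 245 to 294 mm above the table. Nothing else stands above the wheel
- grip_sleeve: the handle's revolving black grip itself (see wheel_handle), 22 mm across and 49 mm long; origin on its pin at its lower end, 245 mm above the table; it spins about z as it is pushed
- ring_light (a point): centre of the underside of the camera's ring light (60 mm across) on the lens axis; 53 to 59 mm above the table at the start. The camera (42 mm square, on a 36 mm lens) hangs over the rails on an arm from the column; its top is under 200 mm after the turn
- carrier: the board carrier: aluminium plate 100 mm (x) by 180 mm (y), loose between the rails on the base plate, with a bar across each end (12 mm thick, tops 20 mm above its underside, full width). Origin at the centre of its underside, axes as the stand's. Home, its x and y are the stand's; it starts 125 to 165 mm short, at -y, and is pushed by its outer (-y) bar. 0.3 to 0.6 kg
- capacitors (a point): middle between the tops of the two black capacitors (each 18 mm across, 35 mm tall, 30 mm apart across the rails) on the green board of the carrier, 57 mm from the carrier's centre on the end-stop side; 61 mm above the table
- solder_spool: a solder spool, 54 mm across and 48 mm high, standing on the stand's base plate to the right of the column; bystander, origin at the centre of its underside
- tip_cleaner: a round soldering-tip cleaner, 54 mm across and 34 mm high, standing on the base plate to the left of the column; bystander, origin at the centre of its underside
- flux_bottle: a white plastic bottle, 38 mm across and 85 mm high, on the table to the left of the stand; bystander, origin at the centre of its underside
- screwdriver: a screwdriver with a red grip, about 200 mm long, lying on the table to the left of the stand; bystander, origin near its middle on the table
- multimeter: a hand-held multimeter, 80 x 160 x 40 mm, lying on the table to the right of the stand; bystander, origin at the centre of its underside
- spare_board: a bare circuit board, 70 x 100 mm and 14 mm high with its parts, lying on the table to the right of the stand; bystander, origin at the centre of its underside
- blue_tray: an open blue plastic tray, 130 x 170 x 45 mm, on the table to the left of the stand; bystander, origin at the centre of its underside
Mind the look-alikes: they are no part of the job. What is shaped like the carrier but pink or yellow is not meant.

How it is judged:
By the outcome, as a careful person would: the job done as asked, in the order asked, and still so for the second after the job is handed in, with the robot touching nothing.
It also fails if it takes over 72 s, if anything falls off the work surface, if the arm or the gripper's body presses on something with over 40 N, if the wrist force passes 120 N, or if a joint passes its speed limit or range.

### The arm

A 6-joint arm with a two-finger parallel gripper is mounted at the origin on the work surface. World frame = base frame: x ahead of the robot, y to its left, z up, the work surface at z = 0. Lengths are in mm, angles in rad, forces in N, time in s.
With the tool pointing down it reaches from about 300 to 775 mm from the base axis. Payload 14.6 kg.
Tool frame: the origin (TCP) lies midway between the tips of the shut fingers; the grasp point (between the pads) lies 19 mm behind it (manip.hold_point_z is the distance from the TCP to the grasp point, in mm); z points along the fingers, y is the direction in which the jaws open and shut (so a half turn about z gives the same grasp; the last joint's range is limited). The gripper opens to 94 mm and grips with 3 to 60 N. Pads are 16 mm wide; open, the fingers measure 119 mm over their backs; the gripper's body (75 mm by 177 mm) begins 78 mm behind the grasp point.
Start: joints at [-1.338, 0.3, 1.521, -0, 1.321, -0.067], TCP at [162.424, -525.459, 205.446] pointing down, gripper open.
Joint ranges: [-3.03, 3.03], [-0.79, 2.21], [0.23, 2.52], [-1.04, 4.18], [0, 3.07], [-2.55, 2.55]. Speed limits (rad/s): [2.22, 2.22, 2.57, 3.14, 3.14, 3.14].

### API

Orientations are given as [roll, pitch, yaw] about the fixed x, y, z axes, in that order (R = Rz(yaw) Ry(pitch) Rx(roll)).
In Python, from cell import manip gives the robot as it stands.
- The arm moves only by the shell command python3 -m crank 'ROWS' [OPENING] [FORCE]. ROWS is JSON, a list of rows, each an object with "offset": the shift along the world's x, y, z in m, a list of three; "spin": the turn about the world's z in degrees. In form: [{"offset": [dx, dy, dz], "spin": spin}, ...]. A call has exactly 8 rows; each row is the pose to reach, as a shift and turn from the pose measured when the call began; what a row does not reach only later rows make up. A row lasts 1/12 s, in which the tool goes at most 41.7 mm and 7.16 degrees, less where a joint would pass 70% of its speed; a pose out of reach is approached as far as the arm can. A call with a gripper value outside its range is refused whole. OPENING is the opening, from 0 (shut) to 1 (fully open), set as the call begins (- or left out, the last holds). The fingers move at their own pace and stop on an object; FORCE is the grip in N (left out, the last holds). Time passes only in rows, so rows that repeat a pose let the fingers close, or fill a call up. It gives the time, the measured TCP pose, the force and the opening at its end, in the units of the state.
- manip.read_state(): the state, without advancing time (a new reading comes with each control period).
- manip.camera(name): name is "scene" or "top" or "wrist"; returns a dict with "pixels" (480x640x3 uint8, red, green, blue), "fx", "fy", "cx", "cy" (pixels), "k1" (the pictures are not rectified: a ray, as slopes to the right and down, at radius r is drawn at 1 + k1 r^2 times it, then the intrinsics apply), "extrinsics" (4x4, takes a point from world to camera coordinates); the wrist camera has in their place "hand_eye" (4x4, takes a point from camera to tool coordinates, whose origin is the TCP and whose axes are the flange's). Camera axes: x right, y down, z forward; pixel columns grow to the right and rows downward; lengths in mm; the calibration is good to about 2 mm. A picture is of the moment at which its call begins: read the wrist's pose just before it. There is no depth.
- manip.sign_off(): hands the job in, once; it reports no verdict.
Trained networks look in a picture, given as the dict that the camera call returned (one of the last four; its "shot" number tells which), for a name from the list of things; names that differ only in an ending like _2 or _b are one class to them, and where a whole thing is asked for, a point or a joint stands for the part that bears it (a point fixed in the world has none). Each returns a list of dicts, best first, with "conf" (0 to 1); they miss things now and then, are a little off and sometimes report something else, mostly with a low value. They report only what shows in the picture. A call takes as long as a camera call. They do not tell look-alikes from the thing itself.
- manip.search_frame(picture, name): "location" ([x, y, z] in mm, in world coordinates, good to about 4 mm: the middle of the surface that is visible of it).
- manip.masks_of(picture, name): "mask" (480x640 bool, what is visible of it).
The state is a dict: "clock": time; "joints": joint angles; "qd": joint speeds; "effort": joint torques, N m; "eef_pos": TCP position; "eef_rot": TCP orientation; "wrist_force": force on the tool from outside, world axes, zero at the start; "moment": the same for the moment, N m; "finger_gap": finger opening in mm.
Only numpy, scipy, OpenCV 4.12 (cv2) and the standard library are available. Lean on these libraries where they do the work, as an engineer would, in place of code of your own. Each camera call takes 0.05 s, during which the arm holds its last target. There are 200 camera calls.

## Working session

There is one attempt and no reset: what is moved stays moved. The work goes in short steps, Python scripts to look and compute and a shell command to move; the robot and the scene stay as the last step left them, time stands still between calls to the robot, and variables do not carry over. Pictures are saved under pics/ and viewed, about 8 in all and at most 12, crops included, and the job is handed in when it is done.

```bash
ls; mkdir -p pics; cat > h.py <<'E'
import numpy as np, cv2
from cell import manip
def snap(n,f=None):
    p=manip.camera(n)
    if f: cv2.imwrite('pics/'+f,p['pixels'][:,:,::-1])
    return p
def proj(p,X):
    E=np.array(p['extrinsics']);c=(E[:3,:3]@np.atleast_2d(X).T).T+E[:3,3]
    s=c[:,:2]/c[:,2:];r2=(s**2).sum(1,keepdims=True);s=s*(1+p['k1']*r2)
    return s*[p['fx'],p['fy']]+[p['cx'],p['cy']]
def ray(p,uv,z):
    E=np.array(p['extrinsics']);d=(np.array(uv,float)-[p['cx'],p['cy']])/[p['fx'],p['fy']]
    s=d.copy()
    for _ in range(20): s=d/(1+p['k1']*(s@s))
    R=E[:3,:3];o=-R.T@E[:3,3];v=R.T@np.r_[s,1]
    return o+v*(z-o[2])/v[2]
E
python3 - <<'E'
from h import *
print(manip.read_state())
for n in('top','scene'):
    p=snap(n,n+'1.png')
    E=np.array(p['extrinsics']);print(n,-E[:3,:3].T@E[:3,3])
    for t in['stand','wheel_centre','wheel_handle','ring_light','carrier','capacitors','end_stop','solder_spool','tip_cleaner','multimeter','flux_bottle','blue_tray']:
        print(t,[(np.round(d['location']),round(d['conf'],2)) for d in manip.search_frame(p,t)[:3]])
E
```

```text
pics
{'clock': 0.0, 'joints': array([-1.33758501e+00,  3.00463817e-01,  1.52160449e+00, -5.00733231e-05,
        1.32070009e+00, -6.65949658e-02]), 'qd': array([-9.46762358e-04,  1.45903356e-03, -2.80458484e-04, -4.48528429e-04,
       -1.83134399e-05, -1.42039066e-03]), 'effort': array([ 2.47311807e-03, -5.31799042e+01, -3.52732766e+01,  7.09143095e-02,
        2.44248554e-02, -2.98726172e-05]), 'eef_pos': array([ 162.35817976, -525.2035022 ,  204.88042589]), 'eef_rot': array([-3.14041629e+00, -2.98475706e-05,  2.99818688e-01]), 'wrist_force': array([ 0.45085012, -0.18235709,  0.08873964]), 'moment': array([ 0.05206571,  0.00952393, -0.01054637]), 'finger_gap': 94.0259038686573}
top [ 330.31562364   14.67994472 1481.80101276]
stand [(array([573.,  59.,  10.]), 0.6), (array([518.,  79., 120.]), 0.19)]
wheel_centre [(array([614.,  92., 242.]), 0.57)]
wheel_handle [(array([615.,  92., 238.]), 0.89), (array([556.,  97., 291.]), 0.22)]
ring_light [(array([517.,  79., 120.]), 0.56)]
carrier [(array([241., 257.,  14.]), 0.82), (array([366., 456.,  14.]), 0.76), (array([ 285., -250.,   18.]
[... 614 characters left out ...]
14.,  96., 242.]), 0.83), (array([604., 202.,  36.]), 0.46)]
ring_light [(array([525.,  95., 124.]), 0.87)]
carrier [(array([378., 471.,  14.]), 0.97), (array([244., 260.,  14.]), 0.9), (array([ 285., -254.,   14.]), 0.88)]
capacitors [(array([ 292., -255.,   14.]), 0.65), (array([ 560., -121.,   29.]), 0.62), (array([245., 262.,  16.]), 0.58)]
end_stop [(array([610., 102.,  16.]), 0.91)]
solder_spool [(array([653., -65.,  51.]), 0.7)]
tip_cleaner [(array([606., 202.,  35.]), 0.7)]
multimeter [(array([ 649., -445.,   31.]), 0.65)]
flux_bottle [(array([602., 293.,  51.]), 0.83), (array([602., 462.,  20.]), 0.72)]
blue_tray [(array([601., 460.,  19.]), 0.91), (array([603., 201.,  37.]), 0.46)]
```

View pics/top1.png

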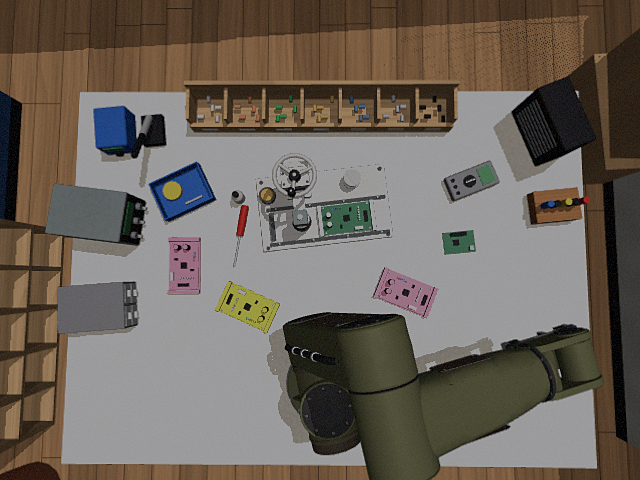

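View pics/scene1.png

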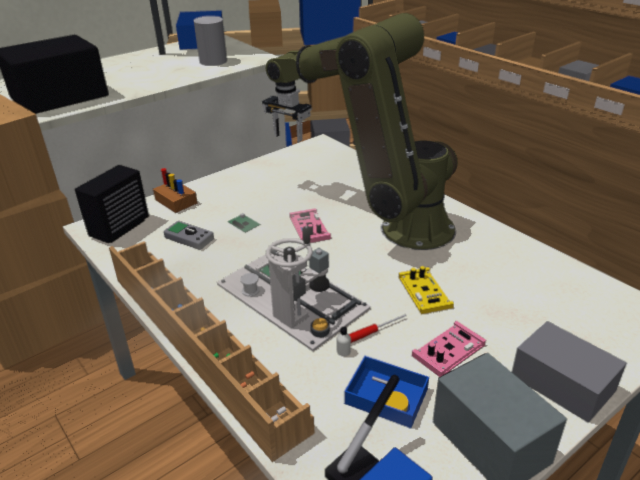

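```bash
python3 - <<'E'
import cv2,numpy as np
a=cv2.imread('pics/top1.png')[140:265,240:400];b=cv2.imread('pics/scene1.png')[220:350,210:375]
a=cv2.resize(a,(800,625),interpolation=cv2.INTER_CUBIC)[:600];b=cv2.resize(b,(762,600),interpolation=cv2.INTER_CUBIC)
cv2.imwrite('pics/a.png',a);cv2.imwrite('pics/b.png',b)
E
```

```text
(no output)
```

View pics/a.png

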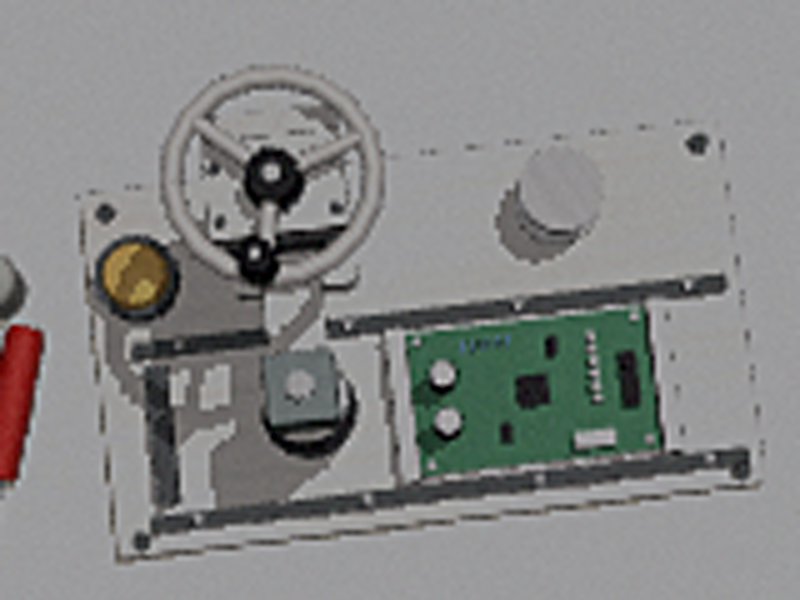

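View pics/b.png

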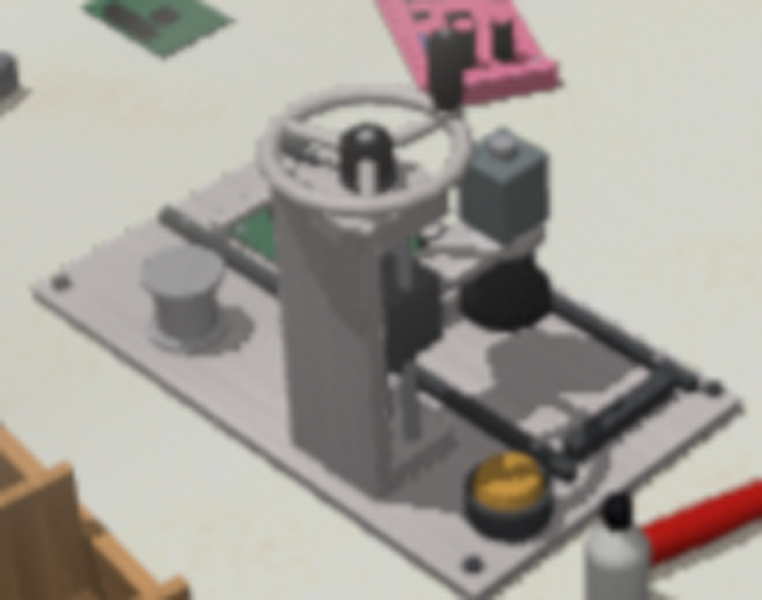

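```bash
cat > fit.py <<'E'
from h import *
from scipy.optimize import least_squares
P=[snap('top'),snap('scene')]
s=[(165,135,12),(165,-285,12),(-75,-285,12),(-75,135,12),(110,0,241)]
a=np.array([(78,193),(722,122),(762,486),(118,560),(271,178)])/5+[239.6,139.6]
sb=[(165,-285,12),(165,135,12),(-75,135,12),(110,0,241)]
b=np.array([(35,292),(472,600),(743,407),(365,150)])/4.618+[209.6,219.6]
def T(q,X):
    c,n=np.cos(q[2]),np.sin(q[2]);X=np.array(X,float)
    return np.c_[X[:,0]*c-X[:,1]*n+q[0],X[:,0]*n+X[:,1]*c+q[1],X[:,2]]
ra=lambda q:proj(P[0],T(q,s))-a
rb=lambda q:proj(P[1],T(q,sb))-b
for f in(ra,rb,lambda q:np.r_[ra(q),rb(q)]):
    r=least_squares(lambda q:f(q).ravel(),[510,70,.1],x_scale=[1,1,.01]);print(r.x.round(3));print(f(r.x).round(1).tolist())
q=r.x
wc=T(q,[(110,0,241)])[0]
print('wheel',wc)
print('handle top',ray(P[0],np.array([258,250])/5+[239.6,139.6],294),'scene',ray(P[1],np.array([448,38])/4.618+[209.6,219.6],294))
h=ray(P[0],np.array([258,248])/5+[239.6,139.6],294)
E
python3 fit.py
```

```text
[5.02948e+02 7.85650e+01 1.13000e-01]
[[0.1, 0.3], [-0.6, 0.1], [0.7, 0.2], [-0.5, 0.0], [0.2, -0.5]]
[5.09624e+02 8.82240e+01 1.06000e-01]
[[-0.8, -0.7], [0.0, 1.0], [0.6, -0.2], [0.0, -0.6]]
[5.05081e+02 8.14980e+01 1.09000e-01]
[[-0.7, -0.5], [-1.3, -0.3], [-0.3, -0.1], [-1.5, -0.8], [-0.7, -1.3], [-0.7, -2.1], [0.1, -1.2], [0.2, -2.2], [-0.0, -2.3]]
wheel [614.42540623  93.4924119  241.        ]
handle top [560.39265375  94.8873141  294.        ] scene [561.72118669 105.85228578 294.        ]
```

```bash
python3 -m crank '[{"offset":[0.015,0.025,0.025],"spin":7},{"offset":[0.03,0.05,0.05],"spin":14},{"offset":[0.045,0.075,0.075],"spin":21},{"offset":[0.06,0.1,0.1],"spin":28},{"offset":[0.075,0.125,0.125],"spin":35},{"offset":[0.09,0.15,0.15],"spin":42},{"offset":[0.105,0.175,0.175],"spin":49},{"offset":[0.12,0.2,0.2],"spin":56}]' 0 20
python3 -m crank '[{"offset":[0.018,0.034,0],"spin":6},{"offset":[0.036,0.068,0],"spin":12},{"offset":[0.054,0.102,0],"spin":18},{"offset":[0.072,0.136,0],"spin":23},{"offset":[0.09,0.17,0],"spin":23},{"offset":[0.108,0.204,0],"spin":23},{"offset":[0.126,0.238,0],"spin":23},{"offset":[0.144,0.272,0],"spin":23}]'
```

```text
clock: 2.07
eef_pos: [282.7, -324.0, 406.9]
eef_rot: [3.141, 0.0, 1.283]
wrist_force: [1.2, -0.3, -0.0]
finger_gap: 44.2
clock: 2.73
eef_pos: [427.1, -50.0, 407.1]
eef_rot: [3.14, 0.001, 1.685]
wrist_force: [0.9, -0.6, -0.2]
finger_gap: -0.2
```

```bash
cat >> h.py <<'E'
from scipy.spatial.transform import Rotation as Ro
def wsnap(f=None):
    s=manip.read_state();p=snap('wrist',f)
    T=np.eye(4);T[:3,:3]=Ro.from_euler('xyz',s['eef_rot']).as_matrix();T[:3,3]=s['eef_pos']
    p['extrinsics']=np.linalg.inv(T@np.array(p['hand_eye']));return p
E
python3 - <<'E'
from h import *
p=wsnap('w1.png');print(np.array(p['hand_eye']).round(2),p['fx'],p['k1'])
raw=p
for t in['stand','wheel_handle','ring_light','carrier','capacitors','solder_spool']:
    print(t,[(np.round(d['location']),round(d['conf'],2)) for d in manip.search_frame(p,t)[:2]])
E
```

```text
[[   0.     -0.96   -0.27   77.21]
 [   1.      0.     -0.      0.22]
 [   0.     -0.27    0.96 -180.19]
 [   0.      0.      0.      1.  ]] 384.3464832636993 -0.03665222745778138
stand [(array([580.,  76.,  21.]), 0.77)]
wheel_handle [(array([608.,  98., 238.]), 0.56)]
ring_light [(array([515.,  82., 124.]), 0.57)]
carrier [(array([522., -59.,  26.]), 0.75), (array([ 286., -244.,   15.]), 0.67)]
capacitors [(array([523., -59.,  26.]), 0.96), (array([240., 169.,  14.]), 0.73)]
solder_spool [(array([641., -74.,  59.]), 0.56)]
```

View pics/w1.png

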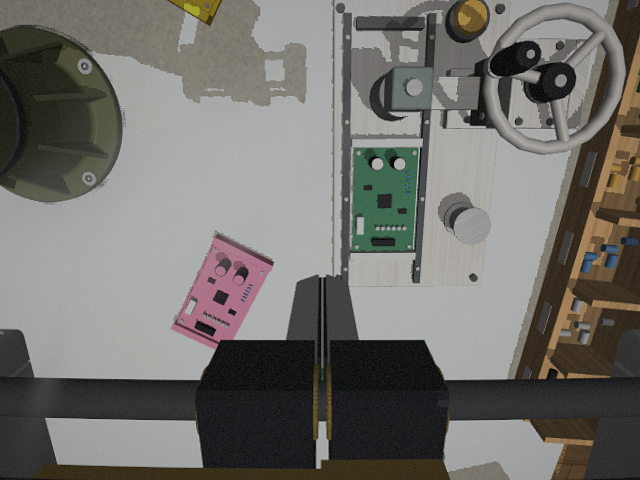

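```bash
cat > fw.py <<'E'
from h import *
from scipy.optimize import least_squares
p=wsnap()
X=[(165,-285,12),(-75,-285,12),(110,0,241)];u=np.array([(481,287),(337,289),(555,79)])
def T(q,X):
    c,n=np.cos(q[2]),np.sin(q[2]);X=np.array(X,float)
    return np.c_[X[:,0]*c-X[:,1]*n+q[0],X[:,0]*n+X[:,1]*c+q[1],X[:,2]]
r=least_squares(lambda q:(proj(p,T(q,X))-u).ravel(),[510,70,.1],x_scale=[1,1,.01]);print(r.x,r.fun)
q=r.x
print('wheel',T(q,X)[2])
for n,uv,z in[('handle top',(529,53),294),('hub',(560,77),245),('caps',(387.5,163),61),('barL',(353,252),32),('barR',(415,252),32)]:
    w=ray(p,uv,z);c,s=np.cos(q[2]),np.sin(q[2]);d=w[:2]-q[:2];print(n,w,'stand',c*d[0]+s*d[1],-s*d[0]+c*d[1])
E
python3 fw.py
```

```text
[5.02312412e+02 7.32761249e+01 1.37099901e-01] [ 1.85091141 -2.22714599 -1.98137788 -0.54146985  0.05570657  1.38514523]
wheel [611.28022895  88.30991377 241.        ]
handle top [558.12519621  93.93206405 294.        ] stand 58.11213025054596 12.834136207747985
hub [612.60086065  90.75798176 245.        ] stand 111.64281900194132 2.244604789553069
caps [511.04106846  -9.09750735  61.        ] stand -2.6113192904888898 -82.79363353788047
barL [ 485.08638933 -148.50602904   32.        ] stand -47.37552847571983 -217.34677123207405
barR [ 578.8324497  -137.94672424   32.        ] stand 46.93401635785694 -219.69889925016332
```

```bash
python3 -m crank '[{"offset":[0.03,0.023,0],"spin":0},{"offset":[0.06,0.046,0],"spin":0},{"offset":[0.09,0.069,0],"spin":0},{"offset":[0.115,0.092,-0.03],"spin":0},{"offset":[0.131,0.105,-0.06],"spin":0},{"offset":[0.131,0.105,-0.09],"spin":0},{"offset":[0.131,0.105,-0.12],"spin":0},{"offset":[0.131,0.105,-0.147],"spin":0}]'
python3 - <<'E'
from h import *
p=wsnap('w2.png');print(proj(p,[(559.5,94,294),(612.3,90,245)]))
import json
t=manip.camera('top');cv2.imwrite('pics/top2.png',t['pixels'][:,:,::-1])
E
```

```text
clock: 3.8
eef_pos: [557.1, 51.1, 257.9]
eef_rot: [-3.141, 0.0, 1.681]
wrist_force: [1.2, -0.5, -0.5]
finger_gap: 0.3
[[339.73110366 223.54394021]
 [435.96222451 219.76197452]]
```

View pics/w2.png

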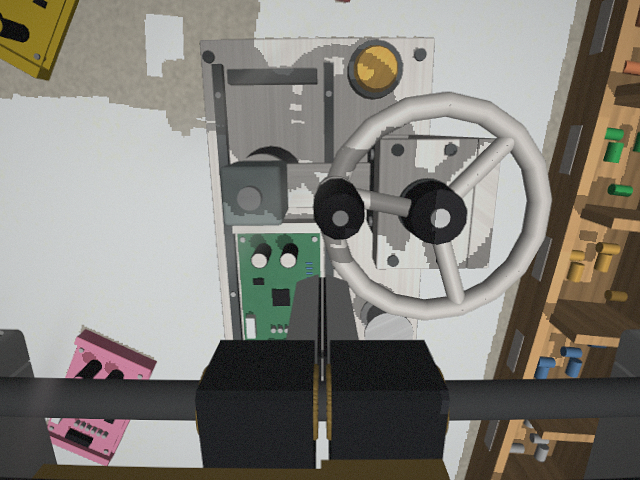

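```bash
cat > arc.py <<'E'
import sys
from h import *
a,b=map(float,sys.argv[1:3]);s=manip.read_state()['eef_pos']
for t in np.linspace(a,b,9)[1:]:
    print(round(t,2),((np.array([613.5-55*np.cos(t),91.5+55*np.sin(t),258])-s)/1000).round(3).tolist())
E
python3 arc.py -.55 .85
```

```text
-0.38 [0.006, 0.02, 0.002]
-0.2 [0.004, 0.03, 0.002]
-0.03 [0.003, 0.039, 0.002]
0.15 [0.003, 0.049, 0.002]
0.32 [0.005, 0.058, 0.002]
0.5 [0.009, 0.067, 0.002]
0.67 [0.015, 0.075, 0.002]
0.85 [0.021, 0.082, 0.002]
```

```bash
python3 -m crank '[{"offset":[0.006,0.012,0.002],"spin":0},{"offset":[0.005,0.022,0.002],"spin":0},{"offset":[0.004,0.03,0.002],"spin":0},{"offset":[0.003,0.039,0.002],"spin":0},{"offset":[0.003,0.049,0.002],"spin":0},{"offset":[0.005,0.058,0.002],"spin":0},{"offset":[0.009,0.067,0.002],"spin":0},{"offset":[0.015,0.075,0.002],"spin":0}]'; python3 arc.py .67 2.07; python3 - <<'E'
from h import *
wsnap('w3.png')
E
```

```text
clock: 4.57
eef_pos: [571.0, 127.2, 258.5]
eef_rot: [-3.135, -0.0, 1.682]
wrist_force: [-1.7, -1.6, 1.7]
finger_gap: 0.6
0.84 [0.006, 0.005, -0.0]
1.02 [0.014, 0.011, -0.0]
1.19 [0.022, 0.015, -0.0]
1.37 [0.031, 0.018, -0.0]
1.54 [0.041, 0.019, -0.0]
1.72 [0.051, 0.019, -0.0]
1.9 [0.06, 0.016, -0.0]
2.07 [0.069, 0.013, -0.0]
```

View pics/w3.png

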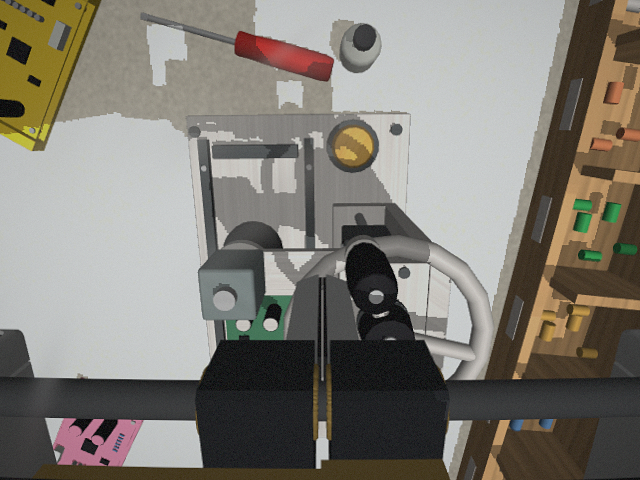

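```bash
python3 -m crank '[{"offset":[0.006,0.006,0],"spin":0},{"offset":[0.014,0.011,0],"spin":0},{"offset":[0.022,0.015,0],"spin":0},{"offset":[0.031,0.018,0],"spin":0},{"offset":[0.041,0.019,0],"spin":0},{"offset":[0.051,0.019,0],"spin":0},{"offset":[0.06,0.016,0],"spin":0},{"offset":[0.069,0.013,0],"spin":0}]'; python3 arc.py 2.07 3.47; python3 - <<'E'
from h import *
p=wsnap('w4.png')
t=2.5
print(proj(p,[(613.5-55*np.cos(t),91.5+55*np.sin(t),294) for t in(2.4,2.5,2.6)]))
print([(d['location'],d['conf']) for d in manip.search_frame(p,'grip_sleeve')])
E
```

```text
clock: 5.28
eef_pos: [641.3, 142.0, 257.5]
eef_rot: [-3.134, -0.002, 1.683]
wrist_force: [-1.7, 1.8, 0.9]
finger_gap: 0.6
2.24 [0.007, -0.008, 0.001]
2.42 [0.014, -0.014, 0.001]
2.6 [0.019, -0.022, 0.001]
2.77 [0.023, -0.031, 0.001]
2.94 [0.026, -0.04, 0.001]
3.12 [0.027, -0.049, 0.001]
3.3 [0.027, -0.059, 0.001]
3.47 [0.024, -0.068, 0.001]
[[347.01289273 354.12470464]
 [353.8158277  363.52706684]
 [359.39249858 373.31851027]]
[([664.0, 133.0, 275.3], 0.96)]
```

```bash
python3 -m crank '[{"offset":[0.007,-0.007,0.001],"spin":0},{"offset":[0.014,-0.014,0.001],"spin":0},{"offset":[0.019,-0.022,0.001],"spin":0},{"offset":[0.023,-0.031,0.001],"spin":0},{"offset":[0.026,-0.04,0.001],"spin":0},{"offset":[0.027,-0.049,0.001],"spin":0},{"offset":[0.027,-0.059,0.001],"spin":0},{"offset":[0.024,-0.068,0.001],"spin":0}]'; python3 arc.py 3.47 4.87;python3 - <<'E'
from h import *
p=snap('scene')
print([(d['location'],d['conf']) for d in manip.search_frame(p,'grip_sleeve')])
E
```

```text
clock: 6.05
eef_pos: [665.7, 72.1, 257.9]
eef_rot: [-3.135, -0.001, 1.682]
wrist_force: [0.6, 2.8, -1.5]
finger_gap: 0.2
3.64 [-0.004, -0.007, 0.0]
3.82 [-0.009, -0.015, 0.0]
4.0 [-0.016, -0.022, 0.0]
4.17 [-0.024, -0.028, 0.0]
4.35 [-0.032, -0.032, 0.0]
4.52 [-0.042, -0.035, 0.0]
4.7 [-0.051, -0.036, 0.0]
4.87 [-0.061, -0.035, 0.0]
[]
```

```bash
python3 -m crank '[{"offset":[-0.004,-0.007,0],"spin":0},{"offset":[-0.009,-0.015,0],"spin":0},{"offset":[-0.016,-0.022,0],"spin":0},{"offset":[-0.024,-0.028,0],"spin":0},{"offset":[-0.032,-0.032,0],"spin":0},{"offset":[-0.042,-0.035,0],"spin":0},{"offset":[-0.051,-0.036,0],"spin":0},{"offset":[-0.061,-0.035,0],"spin":0}]'; python3 arc.py 4.87 5.67;python3 - <<'E'
from h import *
for p in(snap('scene'),wsnap('w5.png')):
  print([(d['location'],d['conf']) for d in manip.search_frame(p,'grip_sleeve')])
E
```

```text
clock: 6.82
eef_pos: [603.7, 35.3, 258.7]
eef_rot: [-3.136, 0.0, 1.68]
wrist_force: [2.9, -1.2, 0.1]
finger_gap: 0.5
4.97 [-0.004, 0.003, -0.001]
5.07 [-0.009, 0.005, -0.001]
5.17 [-0.015, 0.007, -0.001]
5.27 [-0.019, 0.01, -0.001]
5.37 [-0.024, 0.013, -0.001]
5.47 [-0.028, 0.016, -0.001]
5.57 [-0.032, 0.02, -0.001]
5.67 [-0.035, 0.025, -0.001]
[([558.2, -122.4, 25.0], 0.34), ([608.6, 100.2, 19.2], 0.32), ([522.6, 98.1, 131.0], 0.16)]
[([584.4, 51.7, 293.0], 0.74), ([607.1, 92.9, 237.4], 0.7)]
```

```bash
python3 -m crank '[{"offset":[-0.004,0.002,-0.001],"spin":0},{"offset":[-0.009,0.005,-0.001],"spin":0},{"offset":[-0.015,0.007,-0.001],"spin":0},{"offset":[-0.019,0.01,-0.001],"spin":0},{"offset":[-0.024,0.013,-0.001],"spin":0},{"offset":[-0.028,0.016,-0.001],"spin":0},{"offset":[-0.032,0.02,-0.001],"spin":0},{"offset":[-0.035,0.025,-0.001],"spin":0}]'; python3 arc.py 5.67 6.07;python3 - <<'E'
from h import *
p=wsnap('w6.png')
for t in np.arange(5.9,6.5,.1):print(round(t,1),proj(p,[(613.5-55*np.cos(t),91.5+55*np.sin(t),294)]))
m=manip.masks_of(p,'grip_sleeve')[0];print(m['conf'],[(c.min(),c.max()) for c in np.nonzero(m['mask'])])
E
```

```text
clock: 7.68
eef_pos: [568.8, 61.3, 258.0]
eef_rot: [-3.135, -0.0, 1.68]
wrist_force: [1.5, -2.8, -0.9]
finger_gap: 0.5
5.72 [-0.002, 0.001, 0.0]
5.77 [-0.003, 0.003, 0.0]
5.82 [-0.004, 0.006, 0.0]
5.87 [-0.006, 0.008, 0.0]
5.92 [-0.007, 0.011, 0.0]
5.97 [-0.008, 0.013, 0.0]
6.02 [-0.008, 0.016, 0.0]
6.07 [-0.009, 0.019, 0.0]
5.9 [[308.08451831 299.96797296]]
6.0 [[304.94431498 287.81233821]]
6.1 [[303.09084259 275.20074874]]
6.2 [[302.58062721 262.24463716]]
6.3 [[303.45922279 249.0659645 ]]
6.4 [[305.7591918  235.79669787]]
0.62 [(np.int64(230), np.int64(300)), (np.int64(281), np.int64(331))]
```

View pics/w6.png

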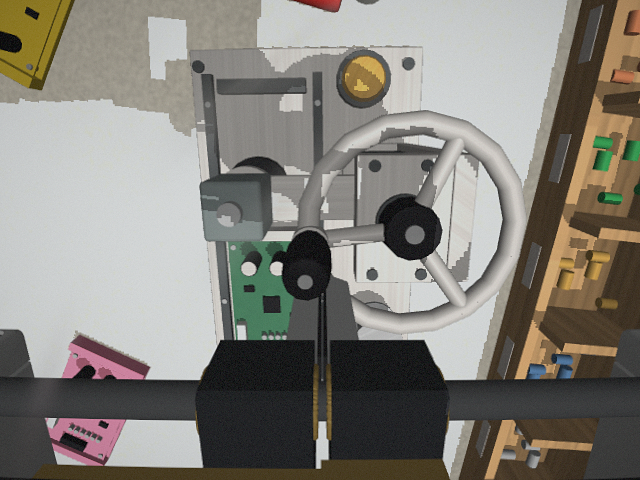

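```bash
python3 -m crank '[{"offset":[-0.004,0.004,0],"spin":0},{"offset":[-0.006,0.008,0],"spin":0},{"offset":[-0.007,0.011,0],"spin":0},{"offset":[-0.008,0.014,0],"spin":0},{"offset":[-0.008,0.014,0],"spin":0},{"offset":[-0.009,0.005,0],"spin":0},{"offset":[-0.011,-0.005,0],"spin":0},{"offset":[-0.0117,-0.0102,0],"spin":0}]'; python3 - <<'E'
from h import *
p=wsnap('w7.png')
a=cv2.imread('pics/w2.png');b=cv2.imread('pics/w7.png')
cv2.imwrite('pics/c.png',np.hstack([cv2.resize(i[140:320,300:480],(400,400),interpolation=cv2.INTER_CUBIC) for i in(a,b)]))
E
```

```text
clock: 8.45
eef_pos: [556.9, 50.4, 257.9]
eef_rot: [-3.135, -0.001, 1.68]
wrist_force: [0.8, -0.3, 0.8]
finger_gap: 0.2
```

View pics/c.png

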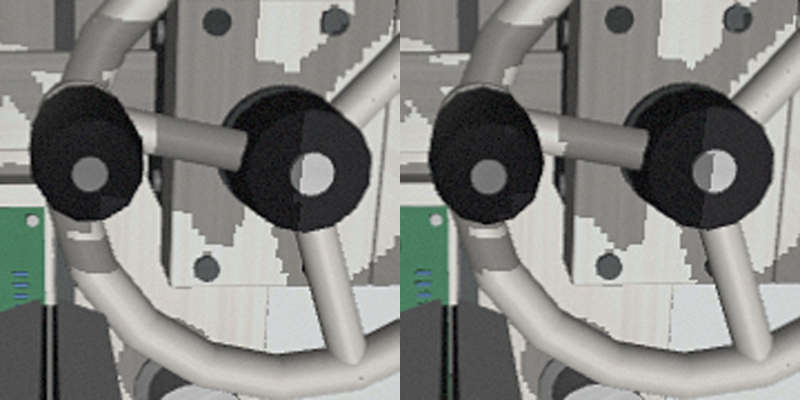

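```bash
cat > cmp.py <<'E'
import cv2,numpy as np,sys
a=cv2.imread('pics/w2.png');b=cv2.imread('pics/'+sys.argv[1])
def tm(x0,y0,x1,y1,m=12):
    r=cv2.matchTemplate(b[y0-m:y1+m,x0-m:x1+m],a[y0:y1,x0:x1],cv2.TM_CCOEFF_NORMED)
    _,v,_,(i,j)=cv2.minMaxLoc(r)
    f=lambda l,c,h:(l-h)/(2*(l-2*c+h))
    return round(i-m+f(r[j,i-1],r[j,i],r[j,i+1]),2),round(j-m+f(r[j-1,i],r[j,i],r[j+1,i]),2),round(v,3)
print('handle pin',tm(329,207,352,230),'hub',tm(410,185,468,240),'screw1',tm(388,140,408,160),'screw2',tm(383,250,403,270),'spoke',tm(440,250,470,310),'spoke2',tm(470,130,520,190))
E
python3 cmp.py w7.png
```

```text
handle pin (np.float32(-0.54), np.float32(1.17), 0.969) hub (np.float32(1.13), np.float32(-1.27), 0.975) screw1 (np.float32(0.99), np.float32(-1.11), 0.988) screw2 (np.float32(1.02), np.float32(-0.92), 0.937) spoke (np.float32(2.67), np.float32(-1.16), 0.917) spoke2 (np.float32(0.51), np.float32(-2.21), 0.865)
```

```bash
python3 -m crank '[{"offset":[0.004,0.012,0],"spin":0},{"offset":[0.004,0.02,0],"spin":0},{"offset":[0.004,0.024,0],"spin":0},{"offset":[0.004,0.026,0],"spin":0},{"offset":[0.004,0.026,0],"spin":0},{"offset":[0.002,0.016,0],"spin":0},{"offset":[0,0.0007,0],"spin":0},{"offset":[0,0.0007,0],"spin":0}]'; python3 - <<'E'
from h import *
p=wsnap('w8.png')
E
python3 cmp.py w8.png
```

```text
clock: 9.17
eef_pos: [556.6, 48.4, 258.1]
eef_rot: [-3.135, -0.0, 1.678]
wrist_force: [-0.8, -0.2, 0.2]
finger_gap: 0.7
handle pin (np.float32(0.73), np.float32(-4.92), 0.979) hub (np.float32(2.11), np.float32(-5.14), 0.988) screw1 (np.float32(1.8), np.float32(-4.96), 0.986) screw2 (np.float32(2.01), np.float32(-4.27), 0.86) spoke (np.float32(3.19), np.float32(-4.8), 0.942) spoke2 (np.float32(1.8), np.float32(-6.24), 0.87)
```

```bash
python3 -m crank '[{"offset":[-0.002,-0.02,0],"spin":0},{"offset":[-0.005,-0.05,0],"spin":0},{"offset":[-0.008,-0.08,0],"spin":0},{"offset":[-0.012,-0.115,0],"spin":0},{"offset":[-0.015,-0.15,0],"spin":0},{"offset":[-0.018,-0.185,0],"spin":0},{"offset":[-0.022,-0.22,0],"spin":0},{"offset":[-0.024,-0.236,0],"spin":0}]' 0.45
python3 -m crank '[{"offset":[0,0,-0.03],"spin":0},{"offset":[0,0,-0.06],"spin":0},{"offset":[0,0,-0.09],"spin":0},{"offset":[0,0,-0.11],"spin":0},{"offset":[0,0,-0.13],"spin":0},{"offset":[0,0,-0.15],"spin":0},{"offset":[0,0,-0.16],"spin":0},{"offset":[0,0,-0.16],"spin":0}]'
python3 - <<'E'
from h import *
p=wsnap('w9.png')
t=snap('top','top9.png')
c,s=np.cos(.112),np.sin(.112)
S=lambda x,y,z:(503+c*x-s*y,77.5+s*x+c*y,z)
i=p['pixels'][:,:,::-1].copy()
for X in[(-50,-230,32),(50,-230,32),(-75,-285,12),(165,-285,12),(-51.5,-275,22),(51.5,-275,22),(0,-275,20)]:
    u=proj(p,[S(*X)])[0];print(X,u.round());cv2.circle(i,(int(u[0]),int(u[1])),3,(0,0,255),1)
cv2.imwrite('pics/d.png',i)
for n in('solder_spool','carrier'):print([(d['location'],d['conf']) for d in manip.search_frame(p,n)])
E
```

```text
clock: 9.88
eef_pos: [532.0, -190.1, 258.1]
eef_rot: [-3.135, -0.0, 1.676]
wrist_force: [-0.5, 0.7, -0.4]
finger_gap: 42.0
clock: 10.55
eef_pos: [531.2, -189.7, 96.1]
eef_rot: [-3.132, -0.002, 1.676]
wrist_force: [-0.7, -0.2, 0.9]
finger_gap: 42.4
(-50, -230, 32) [247. 193.]
(50, -230, 32) [403. 192.]
(-75, -285, 12) [223. 264.]
(165, -285, 12) [550. 262.]
(-51.5, -275, 22) [252. 255.]
(51.5, -275, 22) [399. 254.]
(0, -275, 20) [325. 254.]
[([639.9, -78.8, 56.4], 0.85)]
[([523.0, -91.5, 25.6], 0.92), ([322.9, -219.9, 12.4], 0.58)]
```

View pics/d.png

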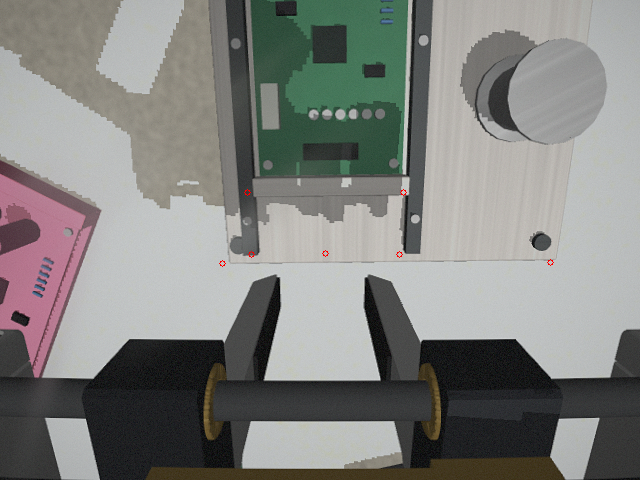

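```bash
python3 -m crank '[{"offset":[0.003,0,-0.02],"spin":0},{"offset":[0.006,0,-0.04],"spin":0},{"offset":[0.006,0,-0.055],"spin":0},{"offset":[0.006,0,-0.065],"spin":0},{"offset":[0.006,0,-0.072],"spin":0},{"offset":[0.006,0,-0.075],"spin":0},{"offset":[0.006,0,-0.075],"spin":0},{"offset":[0.006,0,-0.075],"spin":0}]'
python3 -m crank '[{"offset":[-0.001,0.007,0],"spin":0},{"offset":[-0.002,0.014,0],"spin":0},{"offset":[-0.002,0.021,0],"spin":0},{"offset":[-0.003,0.028,0],"spin":0},{"offset":[-0.004,0.035,0],"spin":0},{"offset":[-0.005,0.042,0],"spin":0},{"offset":[-0.006,0.051,0],"spin":0},{"offset":[-0.007,0.06,0],"spin":0}]'
```

```text
clock: 11.42
eef_pos: [539.1, -190.5, 25.3]
eef_rot: [-3.138, 0.002, 1.676]
wrist_force: [-1.0, 0.3, -0.0]
finger_gap: 42.3
clock: 12.08
eef_pos: [532.1, -129.9, 25.5]
eef_rot: [-3.138, 0.002, 1.676]
wrist_force: [0.5, -5.1, 2.5]
finger_gap: 42.2
```

```bash
python3 -m crank '[{"offset":[-0.001,0.008,0],"spin":0},{"offset":[-0.002,0.016,0],"spin":0},{"offset":[-0.003,0.025,0],"spin":0},{"offset":[-0.004,0.034,0],"spin":0},{"offset":[-0.005,0.043,0],"spin":0},{"offset":[-0.006,0.052,0],"spin":0},{"offset":[-0.007,0.061,0],"spin":0},{"offset":[-0.008,0.07,0],"spin":0}]'
python3 -m crank '[{"offset":[0,0.003,0],"spin":0},{"offset":[-0.001,0.006,0],"spin":0},{"offset":[-0.001,0.009,0],"spin":0},{"offset":[-0.001,0.012,0],"spin":0},{"offset":[-0.002,0.015,0],"spin":0},{"offset":[-0.002,0.018,0],"spin":0},{"offset":[-0.002,0.021,0],"spin":0},{"offset":[-0.003,0.024,0],"spin":0}]'
```

```text
clock: 12.75
eef_pos: [523.9, -59.0, 25.5]
eef_rot: [-3.138, 0.002, 1.676]
wrist_force: [0.2, -4.4, 1.8]
finger_gap: 41.9
clock: 13.42
eef_pos: [521.0, -34.8, 25.5]
eef_rot: [-3.138, 0.002, 1.675]
wrist_force: [0.5, -3.8, 1.2]
finger_gap: 42.4
```

```bash
python3 -m crank '[{"offset":[0,0.0015,0],"spin":0},{"offset":[0,0.003,0],"spin":0},{"offset":[0,0.0045,0],"spin":0},{"offset":[-0.001,0.006,0],"spin":0},{"offset":[-0.001,0.0075,0],"spin":0},{"offset":[-0.001,0.009,0],"spin":0},{"offset":[-0.001,0.010,0],"spin":0},{"offset":[-0.001,0.011,0],"spin":0}]'
python3 -m crank '[{"offset":[0,0.0005,0],"spin":0},{"offset":[0,0.001,0],"spin":0},{"offset":[0,0.0015,0],"spin":0},{"offset":[0,0.002,0],"spin":0},{"offset":[0,0.0025,0],"spin":0},{"offset":[0,0.003,0],"spin":0},{"offset":[0,0.003,0],"spin":0},{"offset":[0,0.003,0],"spin":0}]'
```

```text
clock: 14.08
eef_pos: [520.0, -23.7, 25.5]
eef_rot: [-3.138, 0.002, 1.676]
wrist_force: [0.0, -3.4, 0.8]
finger_gap: 42.1
clock: 14.75
eef_pos: [520.0, -20.6, 25.5]
eef_rot: [-3.138, 0.002, 1.675]
wrist_force: [-0.8, -3.1, 0.4]
finger_gap: 42.3
```

Still only sliding friction; creep on until the stop is felt.

```bash
python3 -m crank '[{"offset":[0,0.0005,0],"spin":0},{"offset":[0,0.001,0],"spin":0},{"offset":[0,0.0015,0],"spin":0},{"offset":[0,0.002,0],"spin":0},{"offset":[0,0.0025,0],"spin":0},{"offset":[0,0.003,0],"spin":0},{"offset":[0,0.003,0],"spin":0},{"offset":[0,0.003,0],"spin":0}]'
```

```text
clock: 15.42
eef_pos: [520.3, -18.5, 25.6]
eef_rot: [-3.139, 0.004, 1.676]
wrist_force: [2.3, -11.4, -0.8]
finger_gap: 42.3
```

```bash
python3 -m crank '[{"offset":[0,0.0005,0],"spin":0},{"offset":[0,0.001,0],"spin":0},{"offset":[0,0.0015,0],"spin":0},{"offset":[0,0.002,0],"spin":0},{"offset":[0,0.002,0],"spin":0},{"offset":[0,0.002,0],"spin":0},{"offset":[0,0.002,0],"spin":0},{"offset":[0,0.002,0],"spin":0}]'
```

```text
clock: 16.08
eef_pos: [520.5, -18.2, 25.6]
eef_rot: [-3.139, 0.006, 1.676]
wrist_force: [0.0, -17.8, -0.8]
finger_gap: 42.4
```

```bash
python3 -m crank '[{"offset":[0,-0.004,0],"spin":0},{"offset":[0.001,-0.02,0],"spin":0},{"offset":[0.004,-0.05,0],"spin":0},{"offset":[0.008,-0.08,0],"spin":0},{"offset":[0.01,-0.1,0.02],"spin":0},{"offset":[0.012,-0.12,0.05],"spin":0},{"offset":[0.012,-0.12,0.09],"spin":0},{"offset":[0.012,-0.12,0.13],"spin":0}]'
python3 -m crank '[{"offset":[0,0,0.03],"spin":0},{"offset":[0,0,0.065],"spin":0},{"offset":[0,0,0.1],"spin":0},{"offset":[0,0,0.135],"spin":0},{"offset":[-0.02,-0.02,0.16],"spin":0},{"offset":[-0.04,-0.04,0.19],"spin":0},{"offset":[-0.06,-0.06,0.22],"spin":0},{"offset":[-0.06,-0.06,0.22],"spin":0}]'
python3 - <<'E'
from h import *
w=wsnap('w10.png');t=snap('top','top10.png')
for n in('capacitors','carrier'):print([(d['location'].__str__(),d['conf']) for d in manip.search_frame(w,n)][:2])
a=cv2.imread('pics/top1.png')[140:265,240:340];b=cv2.imread('pics/top10.png')[140:265,240:340]
x=np.hstack([cv2.resize(i,(400,500),interpolation=cv2.INTER_CUBIC) for i in(a,b)])
cv2.imwrite('pics/e.png',x)
E
```

```text
clock: 16.75
eef_pos: [531.9, -138.7, 156.5]
eef_rot: [-3.138, 0.005, 1.675]
wrist_force: [-0.2, -0.3, -0.2]
finger_gap: 42.0
clock: 17.42
eef_pos: [470.4, -201.0, 382.6]
eef_rot: [3.139, 0.009, 1.673]
wrist_force: [0.6, -0.6, 0.9]
finger_gap: 42.2
[('[291.5, -248.6, 20.1]', 0.82), ('[513.5, 12.0, 25.9]', 0.58)]
[('[286.9, -246.8, 15.8]', 0.88), ('[513.8, 11.7, 25.6]', 0.61)]
```

View pics/e.png

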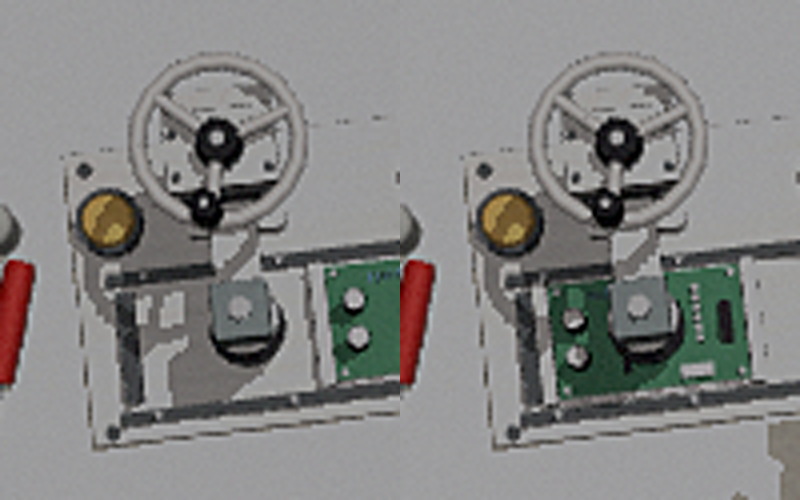

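View pics/w10.png

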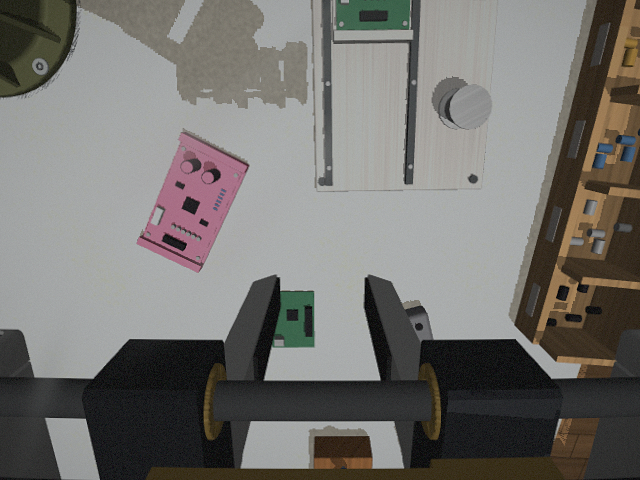

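```bash
python3 - <<'E'
import cv2
a=cv2.imread('pics/top1.png');b=cv2.imread('pics/top10.png')
def tm(x0,y0,x1,y1,m=5):
    A=cv2.resize(a[y0:y1,x0:x1],None,fx=8,fy=8,interpolation=3);B=cv2.resize(b[y0-m:y1+m,x0-m:x1+m],None,fx=8,fy=8,interpolation=3)
    _,v,_,l=cv2.minMaxLoc(cv2.matchTemplate(B,A,5));return l[0]/8-m,l[1]/8-m,round(v,3)
print('handle',tm(287,184,297,197),'wheel',tm(272,152,318,198),'plate screw',tm(256,176,268,188),'cleaner',tm(258,186,278,206),'spool',tm(338,165,364,194))
E
```

```text
handle (0.0, 0.0, 0.926) wheel (0.0, 0.0, 0.976) plate screw (0.0, 0.0, 0.997) cleaner (0.0, 0.0, 0.994) spool (0.0, 0.0, 0.995)
```

```bash
python3 -c "
from cell import manip;print(manip.sign_off())"
```

```text
the job is handed in; nothing more can be done
None
```

I turned the hand wheel one full turn clockwise by its handle, using shut fingers. Then I pushed the carrier along the rails by its outer bar until it stopped, and handed the job in with the arm clear at about 17 s.

**Wheel:** In the top camera, the handle before and after matches to within a fraction of a pixel. The wrist-camera comparison suggested it stopped about 0.01 rad short of its start, and I left it there.

**Carrier:** It is up against the end stop. The push force rose from about 3 N while sliding to 18 N, and the tool barely moved any further. It stopped within about 2 mm of where I expected. The top picture shows its bar right by the end stop and the capacitors past the lens.

**Other things:** The spool and tip cleaner show no shift in the top pictures. The bottle and screwdriver look unmoved by eye. I did not compare the remaining bystanders, and I had no direct check that nothing touched the ring light. The wrist force readings showed no unexplained contact.

**Disagreements:**
- The scene camera disagreed with the top and wrist cameras by about 10 mm, so I did not use its positions.
- The wrist view put the rails about 5 mm further along x than my fit, so I corrected for that before pushing.
- The fingers ran about 5 mm higher than I planned at the bar, which still gave contact.

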